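Lever the case open and hold the lens in focus over the rosette

TASK

Lever the flat case's cover open with the painting knife until it stands upright or beyond, touching the cover only with the knife and leaving the pieces inside where they lie, then lay the knife back down on the table. Take the reading lens and hold it level, centred above the round rosette, with the lens at the height of the brass pointer on the gauge beside the case. Finish while still holding it there, still and in your grip alone, and leave everything else, the pointer included, where it is.

Things in the scene. Friction and masses are not known exactly. Their poses are not given: they have to be found in the camera images.
- case: flat dark wooden case fixed to the table, 150 deep (x) x 170 wide (y), walls 34 high and 6 thick, floor top 5 to 6 above the table, hinged cover on top. Origin: centre of its underside. Its own -x side is the front and roughly faces the robot; a gauge post (8 thick, 215 high) stands at x = +55, y = +105 of its frame, outside its +y side
- notch (a point): centre of the slot under the cover in the case's front wall, on the outer face, 28 above the table: the slot is 70 wide (along the case's y) and 12 high, from 22 to 34 above the table, the cover's underside being its upper edge; behind it the case is open, the pieces lying 17 below
- hinge_line (a point): middle of the cover's hinge axis at the case's back edge, 150 behind the notch along the case's +x, 34 above the table; axis along the case's y
- cover (a joint): angle of the cover in rad: 0 shut, 1.57 upright, 1.9 fully open (stop). The cover is a panel 150 x 170 x 5, 70 g, its front edge flush with the case's front; friction in the hinge (about 0.09 N m) keeps it where it is left; about 1 to 1.5 N at the front edge lifts it
- focus_mark (a point): tip of the brass pointer on the gauge post; it marks the height for the lens, 120 to 190 above the table. The pointer (3 thick) sits on a 22 wide sliding collar held by friction (4 N); the tip is 24 from the post, towards the case
- rosette_top (a point): top centre of the round leather piece with a ring of eight pierced dots, 42 wide, 5 thick, lying loose in the case
- rosette: the same round piece; origin under its centre
- square_piece: square leather piece 36 x 36 x 5 in the case, beside the rosette, its origin under its centre; not the one to inspect
- knife: painting knife lying flat on the table: wooden handle 100 long, 18 wide, 22 high, steel blade straight ahead of it at half the handle's height. Its x runs from handle to blade tip, z up; origin on the table below knife_grip; about 60 g
- knife_grip (a point): centre of the handle's height, 11 above its underside, a good place to grip; the handle runs from -55 to +45 along the knife's x, then a thin neck, then the blade from +64 to +125
- knife_tip (a point): tip of the blade, 125 ahead of knife_grip; blade 18 wide with a rounded end, 2.5 thick, at half the handle's height
- loupe: reading lens lying flat on the table: black handle 95 long, 16 wide, 20 high and a round lens frame 72 wide and 14 high ahead of it. Its x runs from handle to lens, z up and square to the lens; origin on the table below loupe_grip; about 70 g
- loupe_grip (a point): point in the lens handle 10 above its underside, a good place to grip; the handle runs from -50 to +45 along the loupe's x
- lens (a point): centre of the lens, 85 ahead of loupe_grip along the loupe's x and level with it; the frame's outer radius is 36
- jar_a: small clear paint jar with white cap, 48 wide, 60 high; bystander, origin under its centre
- jar_b: small amber paint jar with black cap, 48 wide, 60 high; bystander, origin under its centre
- water_cup: clear cup with two brushes, 72 wide at the rim, 90 high (brushes to about 190); bystander, origin under its centre
- palette: round white paint dish with wells, 120 wide, 12 high; bystander, origin under its centre
- brush: paint brush lying on the table; bystander, origin under its centre
- bone_folder: flat pale folder, 110 x 22 x 5; bystander, origin under its centre
- wax_tin: round metal tin, 60 wide, 22 high; bystander, origin under its centre
Things that resemble listed ones, but are neither listed nor needed, are in the scene too. Leave any turquoise look-alike of the loupe alone.

How it is judged:
On the way, in this order (a step that is already met when the one before it is completed fails the run):
1. the knife's blade lifts the cover past 0.3 rad, in the grip (value of joint cover above 0.3 rad and contact force between knife and cover above 0.2 N and contact force between the fingers and knife above 1 N), for 0.05 s.
2. the cover stands upright or beyond (over 1.4 rad) (value of joint cover above 1.4 rad), for 0.1 s.
3. the knife lies on the table, let go, the cover still open (value of joint cover above 1.4 rad and height (world z) of knife_grip below 0.025 m and height (world z) of knife_tip below 0.03 m and contact force between the fingers and knife below 0.05 N and contact force between knife and case below 0.05 N and linear speed of knife below 0.03 m/s), for 0.2 s.
4. the lens is held level over the rosette at the pointer's height (z of lens in the frame of focus_mark between -0.008 and 0.008 m and horizontal distance between lens and rosette_top below 0.012 m and angle between lens's own z axis and vertical below 0.12 rad and contact force between the fingers and loupe above 1 N and contact force between loupe and case below 0.3 N and contact force between loupe and knife below 0.1 N), for 0.3 s.
At the end, for the whole second after the job is handed in: The lens is in the grip and touches nothing else, still (under 0.03 m/s), its centre within 8 mm of the pointer's height and within 12 mm sideways of the rosette's centre, tilted less than 0.12 rad; the knife lies released on the table clear of the case; the cover is open more than 1.4 rad (all of step 3 and all of step 4 and linear speed of loupe below 0.03 m/s and angular speed of loupe below 0.3 rad/s); the arm keeps its last pose, push and grip.
It fails at once if the arm or fingers push the cover (over 1 N) (contact force between any of the arm, the fingers and cover above 1 N).
It fails at once if the knife is let go more than 60 mm above the table (contact force between the fingers and knife below 0.01 N and height (world z) of knife_grip above 0.07 m).
It fails at once if a piece in the case is shifted more than 10 mm (distance of any of rosette, square_piece from where it was at the start of the episode above 0.01 m).
It fails at once if the gauge pointer is shifted more than 5 mm (distance of focus_mark from where it was at the start of the episode above 0.005 m).
It fails at once if a bystander is shifted more than 30 mm (distance of any of jar_a, jar_b, water_cup, palette, brush, bone_folder, wax_tin from where it was at the start of the episode above 0.03 m).
It also fails if it takes over 72 s, if anything falls off the work surface, if the arm or the gripper's body presses on something with over 40 N, if the wrist force passes 120 N, or if a joint passes its speed limit or range.

ROBOT

A 7-joint arm with a two-finger parallel gripper is mounted at the origin on the work surface. World frame = base frame: x ahead of the robot, y to its left, z up, the work surface at z = 0. Lengths are in m, angles in rad, forces in N, time in s.
With the tool pointing down it reaches from about 0.4 to 0.9 m from the base axis. Payload 5.5 kg.
Tool frame: the origin (TCP) lies midway between the tips of the shut fingers; the grasp point (between the pads) lies 19 mm behind it (manip.grip_depth is the distance from the TCP to the grasp point, in m); z points along the fingers, x is the direction in which the jaws open and shut, and the axes are right-handed (so a half turn about z gives the same grasp; the last joint's range is limited). The gripper opens to 92 mm and grips with 3 to 60 N. Pads are 19 mm wide; open, the fingers measure 130 mm over their backs; the gripper's body (75 mm by 190 mm) begins 47 mm behind the grasp point.
Start: joints at [-1.031, 0.501, -0.427, 1.55, 0.221, 1.138, -0.21], TCP at [0.178, 0.625, 0.227] pointing down, gripper open.
Joint ranges: [-2.88, 2.88], [-0.31, 2.03], [-1.54, 1.56], [0.2, 2.42], [-1.41, 4.55], [0.19, 2.02], [-2.57, 2.57]. Speed limits (rad/s): [2.57, 2.57, 3.14, 3.14, 3.14, 3.14, 3.14].

INTERFACE

Orientations are given as a unit quaternion [x, y, z, w].
In Python, from bench import manip, effector, viewer gives the robot as it stands. Calls block until the motion is done:
- manip.move_pose(position, orientation): joint-space move of the TCP to a pose.
- manip.servo_line(position, ori=None, vel=0.15): straight line of the TCP; ori=None keeps the orientation; vel is the mean speed in m/s.
- manip.movej(angles): joint-space move.
- effector.open_jaws() and effector.close(f_grip=None): open the fingers fully, or close them until they stop; f_grip is the grip in N (None keeps the last).
- manip.sleep(seconds).
- manip.solve_ik(position, orientation): joint angles nearest the present ones, or None.
- viewer.get_image(name): name is "scene" or "top"; returns the picture (400x640x3 uint8, red, green, blue); there is no depth.
- viewer.get_calibration(name): a dict with "vfov" (degrees; the focal length in pixels is half the picture's height over the tangent of half this angle, whatever the lens; pixels are square), "cx", "cy" (the principal point, pixels), "dist_coeffs" ([k1, k2, p1, p2, k3] as OpenCV has them; the pictures are not rectified), "eye" and "attitude" of the camera in the world. Camera axes: x right, y down, z forward; pixel columns grow to the right and rows downward; lengths in m; the calibration is good to about 2 mm. A picture is of the moment at which its call begins. get_calibration takes no time and is no camera call.
A pose or a line that the arm cannot do raises manip.PlanningError and nothing moves.
- manip.hand_in(): hands the job in, once; it reports no verdict.
Readings, each from a call of its own:
- manip.current_clock(): time.
- manip.current_q(): joint angles.
- manip.current_joint_velocities(): joint speeds.
- manip.current_tau(): joint torques, N m.
- manip.current_tool_pos(): TCP position.
- manip.current_tcp_rot(): TCP orientation.
- manip.current_force(): force on the tool from outside, world axes, zero at the start.
- manip.current_wrist_torque(): the same for the moment, N m.
- manip.current_finger_gap(): finger opening in m.
Only numpy, scipy, OpenCV 4.12 (cv2) and the standard library are available. Lean on these libraries where they do the work, as an engineer would, in place of code of your own. Each camera call takes 0.05 s, during which the arm holds its last target.

## Working session

There is one attempt and no reset: what is moved stays moved. The work goes in short steps, each a Python script; the robot and the scene stay as the last script left them, time stands still between calls to the robot, and variables do not carry over. Pictures are saved under pics/ and viewed, and the job is handed in when it is done.

```bash
ls -la; mkdir -p pics; python3 - <<'E'
from bench import manip, effector, viewer
import cv2
for n in ("scene","top"):
    im=viewer.get_image(n); cv2.imwrite(f"pics/{n}0.png",im[:,:,::-1]); print(n,viewer.get_calibration(n))
print(manip.current_clock(),manip.current_tool_pos(),manip.current_tcp_rot(),manip.grip_depth,manip.current_finger_gap())
E
```

```text
total 12
drwxr-xr-x  3 agent agent 4096 Dec  7 06:11 .
drwxr-xr-x 23 root  root  4096 Dec  7 06:11 ..
drwxr-xr-x  2 agent agent 4096 Dec  7 06:11 pics
scene {'vfov': 53.570059025941674, 'cx': 324.0769743666017, 'cy': 208.39462312941342, 'dist_coeffs': array([-0.00723364,  0.        ,  0.        ,  0.        ,  0.        ]), 'eye': array([1.62937715, 0.31376684, 1.10448659]), 'attitude': array([ 0.56613219,  0.72836817, -0.30633093, -0.23480951])}
top {'vfov': 56.300783774085566, 'cx': 322.3576096154857, 'cy': 195.70600230056775, 'dist_coeffs': array([-0.02894136,  0.        ,  0.        ,  0.        ,  0.        ]), 'eye': array([0.39219798, 0.04726922, 1.26405084]), 'attitude': array([-0.69589559,  0.71308472, -0.05803716,  0.06221894])}
0.1 [0.17751223 0.62465104 0.22578128] [ 7.97877180e-01  6.02819420e-01 -7.04997078e-04  5.04929615e-04] 0.0188 0.09198910120150246
```

View pics/scene0.png

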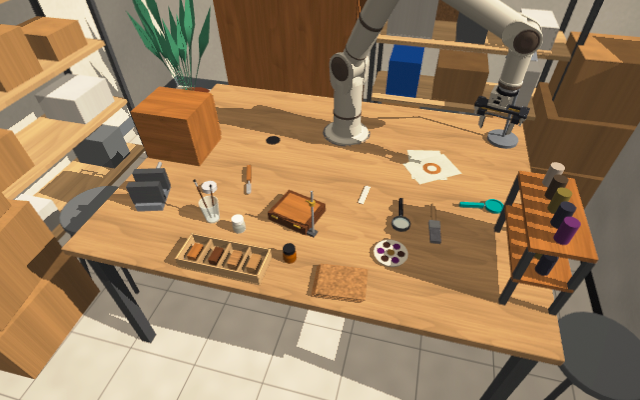

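View pics/top0.png

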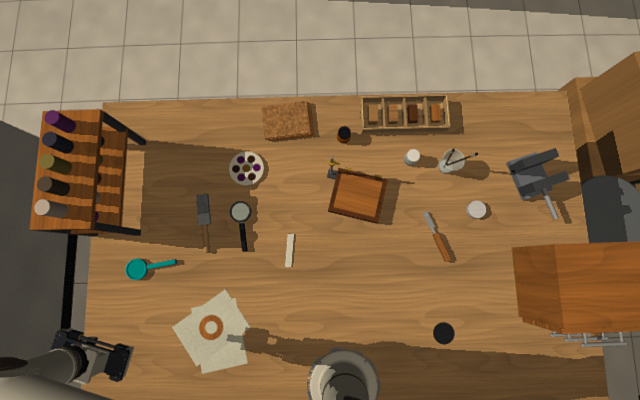

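The scene view shows the case at (297,210), the black lens at (400,220) with the turquoise look-alike at (482,205), and a knife-like item at (248,180). The top view shows the case at (358,195), the lens at (241,212), and two knife-like items at (438,236) and (204,222). I'll enlarge these to tell them apart.

```bash
python3 - <<'E'
import cv2,numpy as np
t=cv2.imread("pics/top0.png");s=cv2.imread("pics/scene0.png")
def c(im,x,y,w,h,k):return cv2.resize(im[y:y+h,x:x+w],None,fx=k,fy=k,interpolation=cv2.INTER_CUBIC)
cv2.imwrite("pics/z1.png",c(t,310,145,160,120,5))
cv2.imwrite("pics/z2.png",c(t,180,170,130,100,6))
cv2.imwrite("pics/z3.png",c(s,225,155,110,90,7))
cv2.imwrite("pics/z4.png",c(s,350,180,110,90,7))
E
```

```text
(no output)
```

View pics/z1.png

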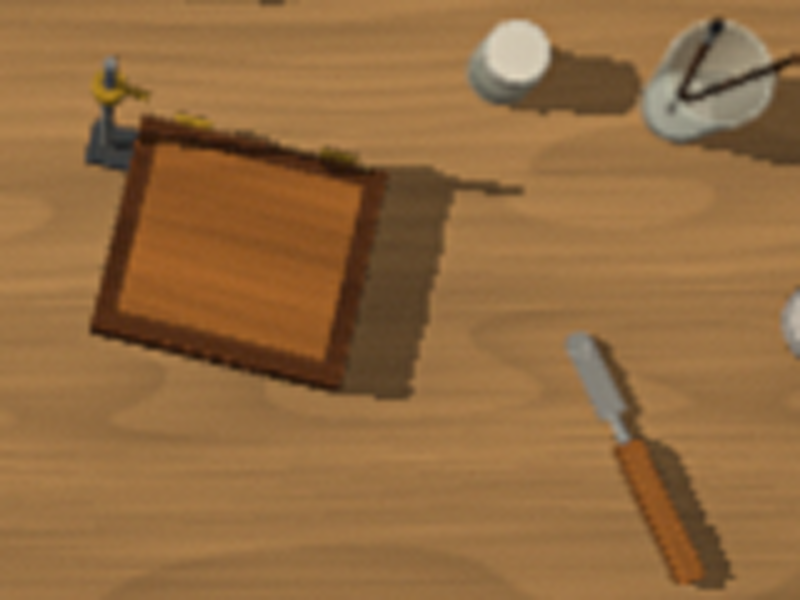

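View pics/z2.png

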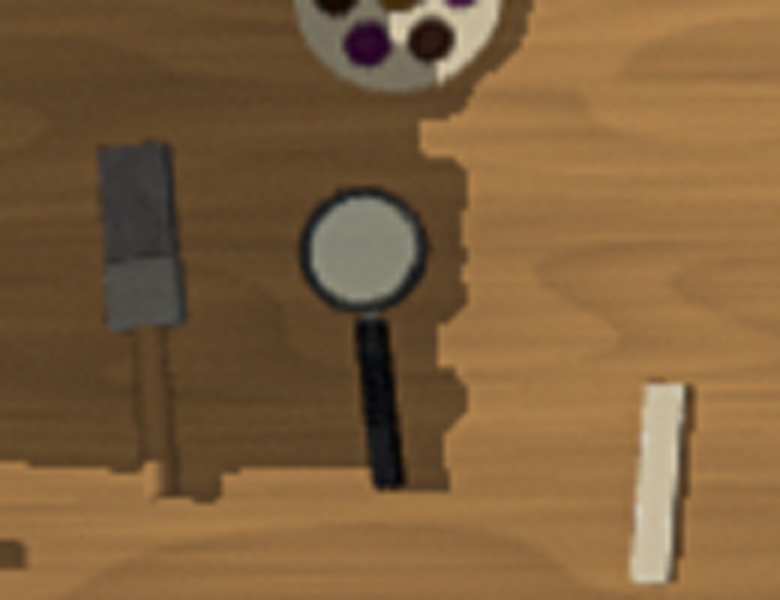

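View pics/z3.png

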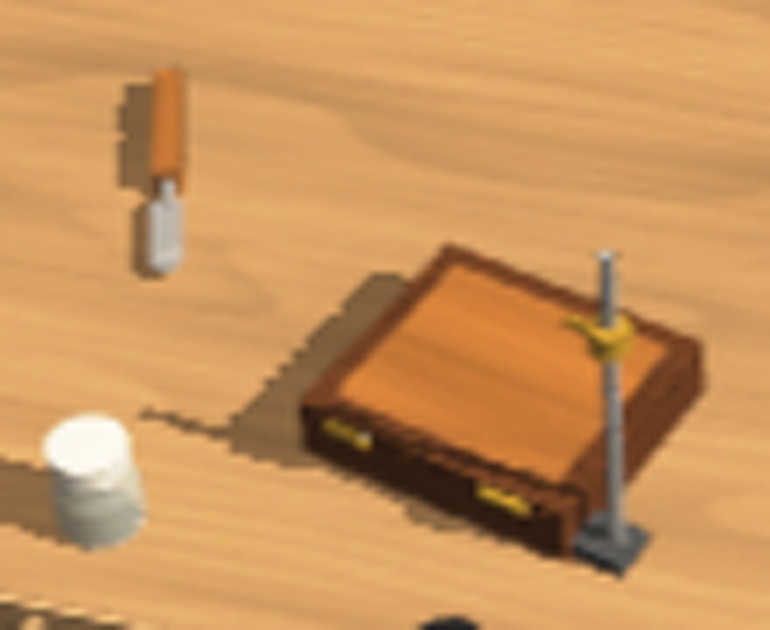

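View pics/z4.png

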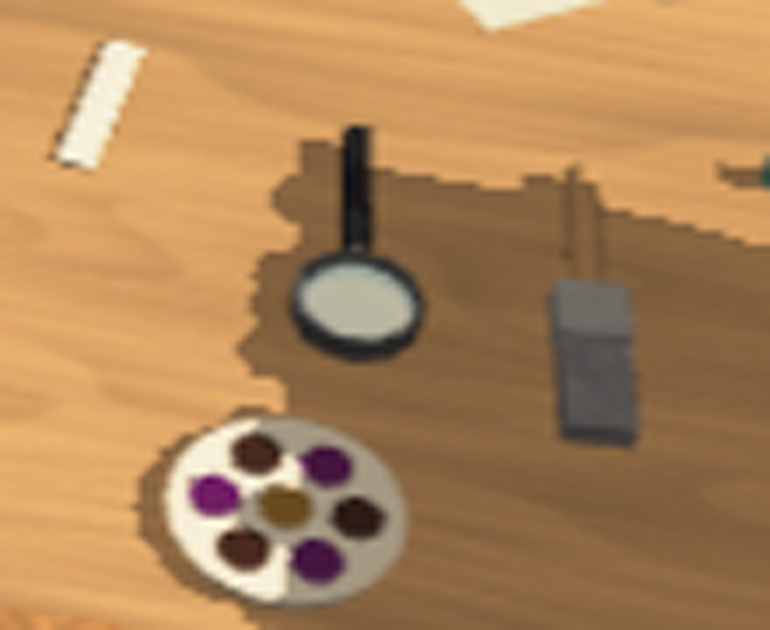

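In the crops, the slim wooden-handled knife with a rounded blade is at top (438,236). The item at (204,222) is a wide bristle brush, so it isn't the knife. The black lens is at top (241,212). The case's brass hinges face +x, so its front faces the robot, and the gauge's brass collar is at scene (312,203). Next I'll measure all of these.

```bash
cat > h.py <<'E'
import numpy as np,cv2
from scipy.spatial.transform import Rotation as R
from bench import manip,effector,viewer
def cal(n):
    c=viewer.get_calibration(n);f=200/np.tan(np.radians(c['vfov'])/2)
    K=np.array([[f,0,c['cx']],[0,f,c['cy']],[0,0,1]]);return K,c['dist_coeffs'],c['eye'],R.from_quat(c['attitude']).as_matrix()
def rays(n,uv):
    K,d,e,M=cal(n);p=cv2.undistortPoints(np.array(uv,float).reshape(-1,1,2),K,d).reshape(-1,2)
    return e,np.c_[p,np.ones(len(p))]@M.T
def plane(n,uv,z):
    e,r=rays(n,uv);return e+r*((z-e[2])/r[:,2])[:,None]
def proj(n,P):
    K,d,e,M=cal(n);return cv2.projectPoints((np.array(P,float).reshape(-1,3)-e)@M,np.zeros(3),np.zeros(3),K,d)[0].reshape(-1,2)
def tri(a,b):
    e1,r1=rays("top",[a]);e2,r2=rays("scene",[b]);A=np.c_[r1[0],-r2[0]];s=np.linalg.lstsq(A,e2-e1,rcond=None)[0]
    p,q=e1+s[0]*r1[0],e2+s[1]*r2[0];return (p+q)/2,np.linalg.norm(p-q)
E
python3 - <<'E'
from h import *
t=cv2.imread("pics/top0.png");s=cv2.imread("pics/scene0.png")
ht=cv2.cvtColor(t,cv2.COLOR_BGR2HSV);hs=cv2.cvtColor(s,cv2.COLOR_BGR2HSV)
for nm,h,pts in(("top",ht,[(441,244),(445,255),(430,222),(427,215),(358,195),(335,180),(350,180),(440,265),(420,240),(241,212),(243,235),(245,245),(230,212),(250,228),(327,162)]),("scene",hs,[(248,172),(248,188),(297,210),(270,212),(400,205),(312,203),(307,201),(290,185)])):
    for p in pts: print(nm,p,h[p[1],p[0]])
print(proj("top",[[0,0,0],[.178,.625,.226]]))
E
```

```text
top (441, 244) [ 14 198 144]
top (445, 255) [ 14 194 138]
top (430, 222) [ 24  27 132]
top (427, 215) [ 20  27 144]
top (358, 195) [ 14 197 149]
top (335, 180) [ 13 167  99]
top (350, 180) [ 14 192 137]
top (440, 265) [ 16 145 151]
top (420, 240) [ 16 144 156]
top (241, 212) [ 30  33 132]
top (243, 235) [100  48  16]
top (245, 245) [96 80 16]
top (230, 212) [15 30 34]
top (250, 228) [ 17 148  93]
top (327, 162) [ 16 146 168]
scene (248, 172) [ 14 183 196]
scene (248, 188) [ 20  27 188]
scene (297, 210) [ 13 183 199]
scene (270, 212) [ 11 177 115]
scene (400, 205) [135  21  24]
scene (312, 203) [ 20 197 206]
scene (307, 201) [ 20 192 134]
scene (290, 185) [ 15 137 216]
[[343.31550631 384.25775681]
 [112.13264045 345.16812728]]
```

```bash
python3 - <<'E'
from h import *
t=cv2.imread("pics/top0.png");s=cv2.imread("pics/scene0.png")
ht=cv2.cvtColor(t,cv2.COLOR_BGR2HSV).astype(int);hs=cv2.cvtColor(s,cv2.COLOR_BGR2HSV).astype(int)
def roi(m,x0,y0,x1,y1):
    o=np.zeros_like(m);o[y0:y1,x0:x1]=m[y0:y1,x0:x1];return o
def pca(m,n,z):
    ys,xs=np.nonzero(m);P=plane(n,np.c_[xs,ys],z)[:,:2];c=P.mean(0);w,v=np.linalg.eigh(np.cov((P-c).T));a=v[:,1];q=(P-c)@a
    r=cv2.minAreaRect(P.astype(np.float32)); return c,a,q.min(),q.max(),len(xs),r[1]
HW=lambda h:(h[...,1]>175)
ST=lambda h:(h[...,1]<70)&(h[...,2]>60)
BK=lambda h:(h[...,2]<45)&(h[...,1]<110)
for n,h,bx,bb in(("top",ht,(420,230,462,268),(418,205,440,240)),("scene",hs,(240,160,260,185),(238,175,260,200))):
    z=.022 if n=="top" else .018
    a=pca(roi(HW(h),*bx),n,z);b=pca(roi(ST(h),*bb),n,.012)
    print(n,"handle",a);print(n,"blade",b); d=b[0]-a[0];print(" yaw",np.degrees(np.arctan2(d[1],d[0])),np.linalg.norm(d))
for n,h,bx in(("top",ht,(225,195,262,258)),("scene",hs,(385,193,415,236))):
    m=roi((h[...,2]<45),*bx).astype(np.uint8)
    ys,xs=np.nonzero(m);print(n,"dark",len(xs),xs.min(),xs.max(),ys.min(),ys.max())
    l=roi((h[...,1]<70)&(h[...,2]>80),*bx).astype(np.uint8)
    nn,lab,st,ce=cv2.connectedComponentsWithStats(l);k=1+np.argmax(st[1:,4]);print(" lens",st[k],ce[k],plane(n,[ce[k]],.01))
    hm=m.copy(); 
    if n=="top": hm[:224]=0
    else: hm[213:]=0
    print(" handle",pca(hm,n,.018))
E
```

```text
top handle (array([ 0.42401349, -0.33720792]), array([-0.92983571, -0.36797494]), np.float64(-0.049293347762162154), np.float64(0.04848586338848268), 179, (0.09777645021677017, 0.020187996327877045))
top blade (array([ 0.51184851, -0.30463112]), array([-0.92715812, -0.37467029]), np.float64(-0.03477703327117544), np.float64(0.04222330135959864), 110, (0.07698749005794525, 0.01838163286447525))
 yaw 20.349124839285146 0.09368158155420625
scene handle (array([ 0.42737596, -0.33705492]), array([-0.92470375, -0.3806875 ]), np.float64(-0.04607276282485273), np.float64(0.05045242619284691), 56, (0.0965203195810318, 0.013022374361753464))
scene blade (array([ 0.51511234, -0.30395299]), array([-0.92963772, -0.36847483]), np.float64(-0.03423258770670738), np.float64(0.04235408881703646), 54, (0.07664556056261063, 0.01664235256612301))
 yaw 20.670914712452777 0.09377318255417666
top dark 200 230 250 202 250
 lens [232 203  17  17 238] [240.00840336 211.1092437 ] [[0.56191272 0.33258951 0.01      ]]
 handle (array([0.47508975, 0.32015651]), array([-0.99154237, -0.12978341]), np.float64(-0.043660966720056094), np.float64(0.04564871073068561), 142, (0.08922061324119568, 0.017690585926175117))
scene dark 80 393 408 198 230
 lens [392 217  18  12 152] [400.51315789 222.69736842] [[0.55948727 0.33287913 0.01      ]]
 handle (array([0.47732502, 0.32121047]), array([-0.9912268 , -0.13217196]), np.float64(-0.03406076984957385), np.float64(0.04625653055327924), 45, (0.08038605749607086, 0.0115823894739151))
```

```bash
python3 - <<'E'
from h import *
from scipy.optimize import least_squares
f=lambda p,k,o:((np.array(p,float)+.5)/k-.5)+o
T={n:f(p,5,(310,145)) for n,p in dict(BL=(145,115),BR=(386,172),FR=(342,388),FL=(92,332)).items()}
S={n:f(p,7,(225,155)) for n,p in dict(FR=(450,245),FL=(702,344),BR=(303,405),BL=(583,490)).items()}
for n in T:
    print(n,"top@.039",plane("top",[T[n]],.039)[0],"@0",plane("top",[T[n]],0)[0],"scene@.039",plane("scene",[S[n]],.039)[0])
L=dict(BL=(75,85),BR=(75,-85),FR=(-75,-85),FL=(-75,85))
def res(v):
    o=[]
    M=R.from_euler('z',v[2]).as_matrix()
    for n,(a,b) in L.items():
        P=M@[a/1e3,b/1e3,.039]+[v[0],v[1],0]
        if n in("BR","BL"): o+=list(proj("top",P)[0]-T[n])
        if n in T and n=="FR": o+=list(proj("top",M@[a/1e3,b/1e3,0.039]+[v[0],v[1],0])[0]-T[n])
        o+=list(proj("scene",P)[0]-S[n])
    return o
r=least_squares(res,[.6,-.05,-.2],loss='soft_l1');print(r.x,np.degrees(r.x[2]),np.round(res(r.x),1))
x,y,a=r.x
M=R.from_euler('z',a).as_matrix();tr=lambda p:M@np.array(p)+[x,y,0]
print("notch",tr([-.075,0,.028]),"post",tr([.055,.105,0]))
# pointer tip: post at known xy; tip seen
tip_s=f((566,322),7,(225,155));tip_t=f((150,95),5,(310,145))
print("tri",tri(tip_t,tip_s))
po=tr([.055,.105,0]);
for h in(0,.215):print(proj("scene",[po[0],po[1],h]),proj("top",[po[0],po[1],h]))
print("seen post top scene",f((606,255),7,(225,155)),"top",f((110,60),5,(310,145)))
for q in(.12,.15,.17,.19):
  tp=tr([.055,.105-.024,q]);print(q,proj("scene",tp),tip_s,proj("top",tp),tip_t)
E
```

```text
BL top@.039 [ 0.69757804 -0.00495573  0.039     ] @0 [ 0.70729994 -0.00661833  0.        ] scene@.039 [0.68052491 0.00322308 0.039     ]
BR top@.039 [ 0.6542588  -0.16513155  0.039     ] @0 [ 0.66260161 -0.17189342  0.        ] scene@.039 [ 0.65704155 -0.16151089  0.039     ]
FR top@.039 [ 0.51005865 -0.12857651  0.039     ] @0 [ 0.51381079 -0.13417464  0.        ] scene@.039 [ 0.51386923 -0.12440807  0.039     ]
FL top@.039 [0.55121018 0.03461204 0.039     ] @0 [0.5562724 0.0342091 0.       ] scene@.039 [0.55807305 0.03651794 0.039     ]
[ 0.60340757 -0.06378584 -0.24919917] -14.278060645680943 [-1.5  0.2 -2.1  3.1 -0.2 -0.3 -0.6 -0.5 -0.3  0.1 -0.5 -0.8  0.5 -1.1]
notch [ 0.5307243  -0.04528874  0.028     ] post [0.68260457 0.0244062  0.        ]
tri (array([ 0.67992058, -0.00243576,  0.15888131]), np.float64(0.0017323019532073506))
[[313.50416567 233.11510158]] [[329.87030277 174.75233561]]
[[311.99596924 190.27871617]] [[330.74789446 158.09433479]]
seen post top scene [311.14285714 191.        ] top [331.6 156.6]
0.12 [[306.82746317 208.07588181]] [305.42857143 200.57142857] [[337.76470222 167.83752343]] [339.6 163.6]
0.15 [[306.52358749 201.9502714 ]] [305.42857143 200.57142857] [[338.08385454 165.46255476]] [339.6 163.6]
0.17 [[306.31584462 197.7618395 ]] [305.42857143 200.57142857] [[338.3058978  163.81010003]] [339.6 163.6]
0.19 [[306.10382703 193.48664158]] [305.42857143 200.57142857] [[338.53582103 162.09889662]] [339.6 163.6]
```

```bash
python3 - <<'E'
import cv2
s=cv2.imread("pics/scene0.png");t=cv2.imread("pics/top0.png")
a=cv2.resize(s[185:250,290:330],None,fx=9,fy=9,interpolation=cv2.INTER_CUBIC)
b=cv2.resize(t[150:215,320:360],None,fx=9,fy=9,interpolation=cv2.INTER_CUBIC)
cv2.imwrite("pics/z5.png",cv2.hconcat([a,b]))
E
```

```text
(no output)
```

View pics/z5.png

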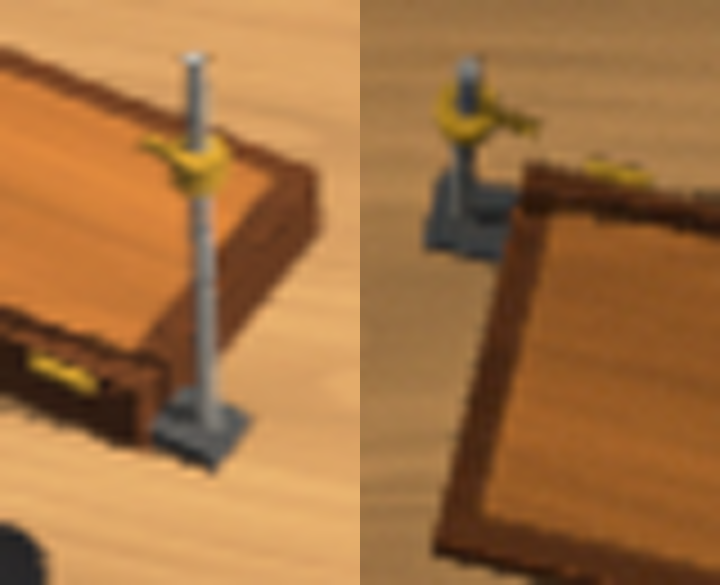

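The knife, the lens and the case agree between the two views to about 3 mm:

| Item | Position (m) | Yaw or height |
|---|---|---|
| Knife grip | (0.430, -0.335) | yaw 21° |
| Lens | (0.561, 0.333) | yaw 8° |
| Case centre | (0.605, -0.0645) | yaw -14.8° |
| Pointer tip | not needed yet | z about 0.159, to be refined later |

I'll grasp the knife now.

```bash
cat >> h.py <<'E'
CX,CY,CYAW=.605,-.0645,np.radians(-14.8)
def quat(yaw,pitch=0):
    "tool down, jaw axis = object's y; pitch>0 raises the object's nose"
    B=np.array([[0,1,0],[1,0,0],[0,0,-1.]])
    return (R.from_euler('ZY',[yaw,-pitch])*R.from_matrix(B)).as_quat()
def case(p): return R.from_euler('z',CYAW).apply(p)+[CX,CY,0]
def st(s=""):
    print(s,"t%.2f"%manip.current_clock(),"p",np.round(manip.current_tool_pos(),4),"F",np.round(manip.current_force(),2),"M",np.round(manip.current_wrist_torque(),2),"gap %.4f"%manip.current_finger_gap(),"q",np.round(manip.current_q(),2))
def snap(tag):
    for n in("scene","top"): cv2.imwrite(f"pics/{n}_{tag}.png",viewer.get_image(n)[:,:,::-1])
def crop(f,x,y,w,h,k,o): cv2.imwrite(o,cv2.resize(cv2.imread(f)[y:y+h,x:x+w],None,fx=k,fy=k,interpolation=cv2.INTER_CUBIC))
E
python3 - <<'E'
from h import *
y=np.radians(21.3);u=np.array([np.cos(y),np.sin(y),0]);g=np.array([.430,-.3353,0])+.018*u
q=quat(y)
manip.move_pose(g+[0,0,.30],q);st()
manip.move_pose(g+[0,0,.06],q);st()
manip.servo_line(g+[0,0,.004],vel=.08);st()
effector.close(50);st()
snap("a")
manip.servo_line(g+[0,0,.06],vel=.1);st()
snap("b")
E
python3 -c "
from h import *
crop('pics/top_b.png',390,190,100,90,7,'pics/z6.png');crop('pics/scene_b.png',225,130,60,80,7,'pics/z7.png')"
```

```text
t3.57 p [ 0.4473 -0.328   0.3001] F [0.21 0.34 0.4 ] M [0.07 0.01 0.06] gap 0.0924 q [ 1.42  0.42 -1.08  1.69  0.38  1.27  2.2 ]
 t4.52 p [ 0.4482 -0.3293  0.0613] F [ 0.27 -0.18  0.59] M [ 0.06  0.01 -0.04] gap 0.0915 q [ 1.22  0.69 -0.84  1.9   0.68  0.86  1.97]
 t5.37 p [ 0.4471 -0.3286  0.0041] F [1.12 0.13 0.05] M [0.05 0.01 0.04] gap 0.0921 q [ 1.17  0.77 -0.77  1.92  0.76  0.77  1.91]
 t6.51 p [ 0.4468 -0.3288  0.004 ] F [-0.76 -0.05  0.4 ] M [ 0.02 -0.04 -0.02] gap 0.0177 q [ 1.17  0.77 -0.77  1.92  0.76  0.77  1.91]
 t7.32 p [ 0.4465 -0.3291  0.0602] F [-0.36  0.26 -1.58] M [ 0.05  0.04 -0.01] gap 0.0178 q [ 1.23  0.69 -0.84  1.9   0.68  0.86  1.97]
```

View pics/z6.png

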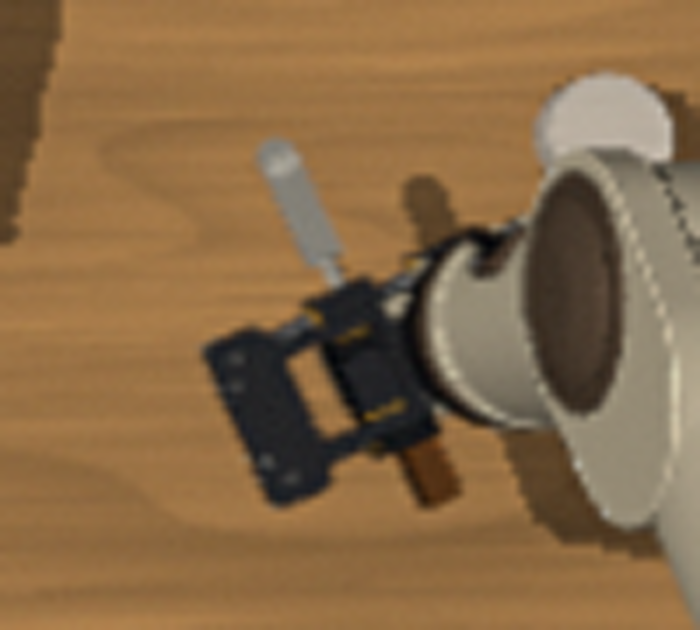

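View pics/z7.png

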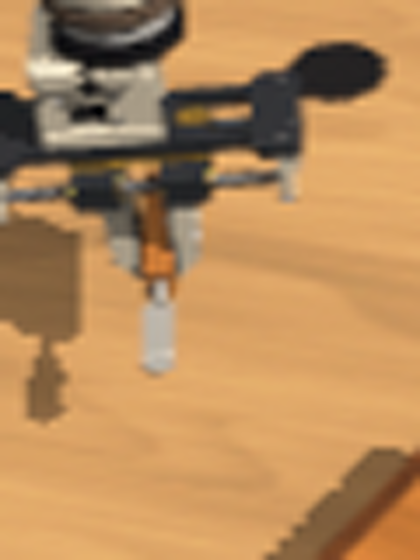

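```bash
python3 - <<'E'
from h import *
L=.107 # grip to tip
for nm,lx,lz,p in(("pre",-.075-.03-L,.05,0),("in",-.05-L,.021,0),("45",.075-.125*.7-L,.027+.088,0),("90",.075-L,.027+.125,0),("end",.085-L,.027+.125,0)):
    for yy in (CYAW,CYAW+np.pi):
        q=manip.solve_ik(case([lx,0,lz]),quat(yy,p)); print(nm,case([lx,0,lz]).round(3),None if q is None else np.round(q,2))
E
```

```text
pre [ 0.4  -0.01  0.05] [ 0.64  0.45 -0.78  2.27  0.56  0.62  0.75]
pre [ 0.4  -0.01  0.05] [-1.07  0.9   1.35  2.32 -1.15  0.99 -0.78]
in [ 0.453 -0.024  0.021] [ 0.57  0.57 -0.69  2.16  0.63  0.62  0.74]
in [ 0.453 -0.024  0.021] [-0.97  1.1   1.35  2.2  -1.29  1.13 -0.71]
45 [ 0.489 -0.034  0.115] [ 0.7   0.47 -0.83  2.03  0.47  0.84  0.91]
45 [ 0.489 -0.034  0.115] [-0.96  0.83  1.36  2.08 -0.95  1.09 -0.95]
90 [ 0.574 -0.056  0.152] [ 0.66  0.55 -0.8   1.8   0.47  0.99  0.98]
90 [ 0.574 -0.056  0.152] [-0.82  0.9   1.35  1.85 -0.94  1.23 -1.  ]
end [ 0.584 -0.059  0.152] [ 0.65  0.57 -0.79  1.77  0.47  1.    0.98]
end [ 0.584 -0.059  0.152] [-0.81  0.91  1.35  1.82 -0.95  1.25 -0.99]
```

```bash
python3 - <<'E'
from h import *
print(tri(((275+.5)/7-.5+390,(155+.5)/7-.5+190),((157+.5)/7-.5+225,(368+.5)/7-.5+130)), np.array([.4465,-.3291])+.107*np.array([np.cos(.372),np.sin(.372)]))
L=.107
p=manip.current_tool_pos()
manip.servo_line(np.array(p)+[0,0,.12],vel=.2)
q=quat(CYAW)
manip.move_pose(case([-.075-.035-L,0,.15]),q)
manip.servo_line(case([-.075-.035-L,0,.021]),vel=.12);st()
snap("c")
E
python3 -c "
from h import *
a=cv2.imread('pics/top_c.png')[160:250,310:400];b=cv2.imread('pics/scene_c.png')[160:250,245:335]
cv2.imwrite('pics/z8.png',cv2.resize(cv2.hconcat([a,b]),None,fx=4.4,fy=4.4,interpolation=cv2.INTER_CUBIC))"
```

```text
(array([ 0.53758211, -0.29155352,  0.06317583]), np.float64(0.0002656329571989923)) [ 0.54618144 -0.29020771]
 t10.62 p [ 0.3957 -0.0091  0.0214] F [0.48 0.   0.23] M [-0.02 -0.03  0.02] gap 0.0175 q [ 0.62  0.52 -0.76  2.29  0.69  0.57  0.63]
```

View pics/z8.png

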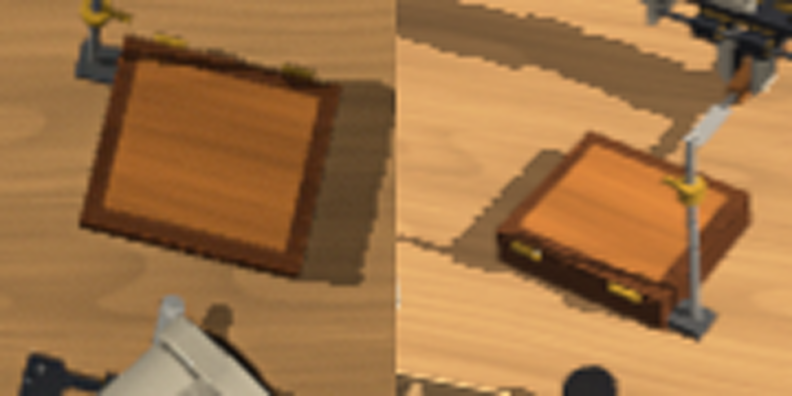

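```bash
python3 - <<'E'
from h import *
P=plane("top",[(348.6,227.9)],.028)[0];print(P, R.from_euler('z',-CYAW).apply(P-[CX,CY,0]))
S=((685+.5)/4.4-.5+155,(143+.5)/4.4-.5+160) # scene panel starts at x=396 px => 90 px
print(tri((348.6,227.9),S))
L=.107
manip.servo_line(case([-.075-.012-L,0,.0215]),vel=.06);st("front")
manip.servo_line(case([-.075+.022-L,0,.0215]),vel=.04);st("in")
for z in (.024,.027,.030,.034):
    manip.servo_line(case([-.075+.022-L,0,z]),vel=.03);st("up")
snap("d")
a=cv2.imread('pics/top_d.png')[150:240,310:400];b=cv2.imread('pics/scene_d.png')[160:250,245:335]
cv2.imwrite('pics/z9.png',cv2.resize(cv2.hconcat([a,b]),None,fx=4.4,fy=4.4,interpolation=cv2.INTER_CUBIC))
E
```

```text
[ 0.49466358 -0.03210239  0.028     ] [-0.11495166  0.0031378   0.028     ]
(array([ 0.49558077, -0.03601413,  0.02823458]), np.float64(0.008047233042402197))
front t11.26 p [ 0.4176 -0.015   0.0214] F [ 0.47 -0.02 -0.45] M [ 0.    0.04 -0.03] gap 0.0175 q [ 0.62  0.55 -0.76  2.24  0.69  0.6   0.66]
in t12.26 p [ 0.4499 -0.0235  0.0214] F [ 0.17 -0.28 -0.45] M [ 0.05 -0.01 -0.01] gap 0.0177 q [ 0.62  0.59 -0.75  2.16  0.69  0.64  0.69]
up t12.51 p [ 0.4503 -0.0236  0.0242] F [-0.41 -0.49 -0.27] M [-0.01 -0.01  0.02] gap 0.0176 q [ 0.63  0.59 -0.76  2.16  0.68  0.65  0.7 ]
up t12.76 p [ 0.4501 -0.0237  0.0271] F [-0.76 -0.1  -1.23] M [-0.    0.05 -0.05] gap 0.0174 q [ 0.63  0.58 -0.77  2.16  0.68  0.65  0.7 ]
up t13.01 p [ 0.4502 -0.0237  0.0301] F [ 0.07 -0.05 -0.94] M [ 0.01  0.12 -0.06] gap 0.0178 q [ 0.64  0.58 -0.77  2.16  0.67  0.66  0.71]
up t13.29 p [ 0.4504 -0.0237  0.0342] F [-0.34 -0.26 -1.33] M [ 0.07  0.09 -0.05] gap 0.0178 q [ 0.65  0.57 -0.78  2.16  0.66  0.67  0.72]
```

View pics/z9.png

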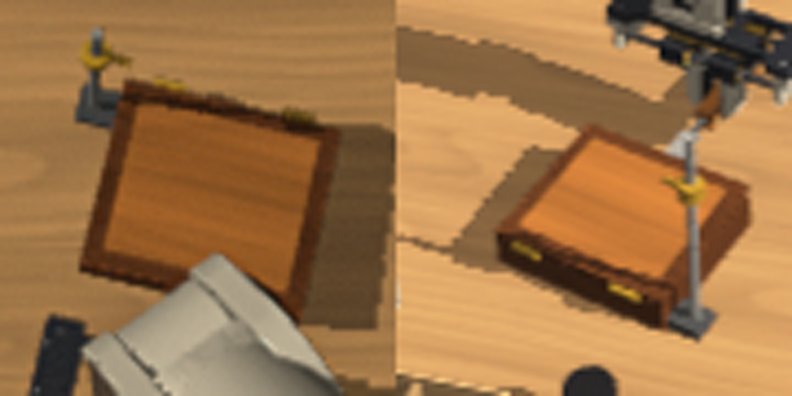

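```bash
cat >> h.py <<'E'
def arc(th,r=.129,L=.104,dz=0): return case([.075-r*np.cos(th)-L,0,.034+r*np.sin(th)-.0083+dz])
E
python3 - <<'E'
from h import *
for th in np.arange(.1,.75,.1):
    manip.servo_line(arc(th),vel=.08)
    st("%.2f"%th)
snap("e")
a=cv2.imread('pics/top_e.png')[150:240,310:400];b=cv2.imread('pics/scene_e.png')[140:230,245:335]
cv2.imwrite('pics/z10.png',cv2.resize(cv2.hconcat([a,b]),None,fx=4.4,fy=4.4,interpolation=cv2.INTER_CUBIC))
E
```

```text
0.10 t13.64 p [ 0.4534 -0.0244  0.0389] F [ 0.02 -0.69 -1.44] M [ 0.02  0.04 -0.02] gap 0.0176 q [ 0.65  0.57 -0.79  2.15  0.65  0.68  0.73]
0.20 t13.95 p [ 0.4554 -0.0249  0.0518] F [-0.53 -0.01 -0.54] M [-0.03  0.    0.04] gap 0.0174 q [ 0.67  0.55 -0.81  2.14  0.62  0.7   0.75]
0.30 t14.26 p [ 0.4584 -0.0257  0.0642] F [-0.14  0.16 -0.28] M [ 0.03  0.01 -0.  ] gap 0.0175 q [ 0.69  0.53 -0.83  2.13  0.6   0.73  0.78]
0.40 t14.57 p [ 0.4627 -0.0268  0.0763] F [ 0.09  0.23 -1.19] M [-0.06  0.02 -0.04] gap 0.0174 q [ 0.71  0.52 -0.85  2.11  0.57  0.76  0.8 ]
0.50 t14.88 p [ 0.4682 -0.0283  0.0879] F [-0.13 -0.05 -0.87] M [ 0.01 -0.05 -0.02] gap 0.0175 q [ 0.72  0.5  -0.87  2.09  0.55  0.78  0.82]
0.60 t15.18 p [ 0.4747 -0.03    0.0989] F [ 0.88 -0.27 -0.28] M [-0.02 -0.01 -0.04] gap 0.0175 q [ 0.74  0.5  -0.88  2.07  0.53  0.81  0.84]
0.70 t15.49 p [ 0.4823 -0.0319  0.1091] F [-0.41  0.37 -0.16] M [ 0.    0.03 -0.  ] gap 0.0176 q [ 0.74  0.49 -0.89  2.05  0.52  0.84  0.86]
```

View pics/z10.png

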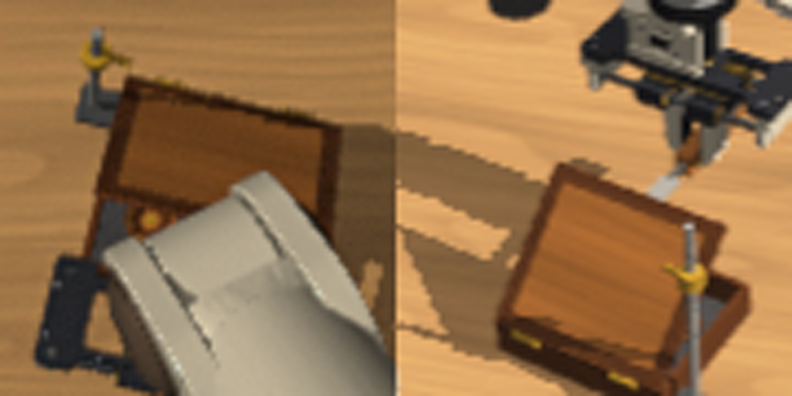

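The cover stands at roughly 0.7 rad, driven by the blade, and the rosette is just coming into view at top (344,200). I'll carry on round the arc.

```bash
python3 - <<'E'
from h import *
for th in np.arange(.8,1.32,.1):
    manip.servo_line(arc(th),vel=.08)
    st("%.2f"%th)
snap("f")
a=cv2.imread('pics/top_f.png')[140:230,310:400];b=cv2.imread('pics/scene_f.png')[140:230,245:335]
cv2.imwrite('pics/z11.png',cv2.resize(cv2.hconcat([a,b]),None,fx=4.4,fy=4.4,interpolation=cv2.INTER_CUBIC))
E
```

```text
0.80 t15.90 p [ 0.4908 -0.0342  0.1186] F [ 0.82 -0.47 -0.03] M [-0.03 -0.03  0.  ] gap 0.0180 q [ 0.75  0.49 -0.9   2.02  0.51  0.86  0.88]
0.90 t16.21 p [ 0.5001 -0.0367  0.127 ] F [-0.39  0.23 -1.12] M [ 0.   -0.04 -0.01] gap 0.0178 q [ 0.75  0.49 -0.9   2.    0.5   0.89  0.89]
1.00 t16.52 p [ 0.5101 -0.0393  0.1344] F [-0.66  0.78 -0.81] M [ 0.   -0.01  0.04] gap 0.0174 q [ 0.75  0.5  -0.9   1.97  0.5   0.91  0.9 ]
1.10 t16.82 p [ 0.5208 -0.0421  0.1408] F [-0.56 -1.1  -0.35] M [-0.02 -0.04 -0.03] gap 0.0170 q [ 0.75  0.51 -0.9   1.94  0.49  0.93  0.91]
1.20 t17.13 p [ 0.532  -0.0451  0.1459] F [ 0.5   0.08 -0.62] M [ 0.03  0.06 -0.01] gap 0.0175 q [ 0.74  0.52 -0.9   1.91  0.5   0.96  0.92]
1.30 t17.44 p [ 0.5437 -0.0482  0.15  ] F [ 0.14  0.71 -0.7 ] M [-0.02 -0.    0.07] gap 0.0177 q [ 0.73  0.53 -0.89  1.87  0.5   0.98  0.93]
```

View pics/z11.png

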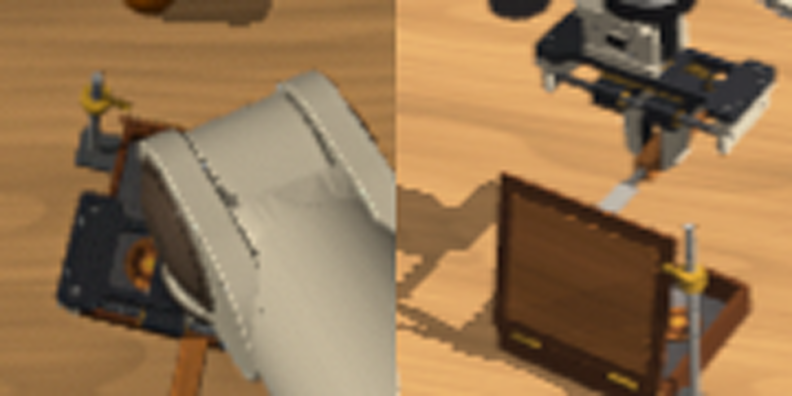

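```bash
python3 - <<'E'
from h import *
x=R.from_euler('z',CYAW).apply([1,0,0])
for th in np.arange(1.36,1.69,.04):
    manip.servo_line(arc(th),vel=.06)
    F=np.mean([manip.current_force() for _ in range(5)],0)
    print("%.2f"%th,round(manip.current_clock(),2),"Fx",np.round(F@x,2),np.round(F,2))
    if F@x<-5: print("STOP");break
snap("g");st()
a=cv2.imread('pics/top_g.png')[140:230,310:400];b=cv2.imread('pics/scene_g.png')[140:230,245:335]
cv2.imwrite('pics/z12.png',cv2.resize(cv2.hconcat([a,b]),None,fx=4.4,fy=4.4,interpolation=cv2.INTER_CUBIC))
E
```

```text
1.36 17.82 Fx -0.36 [-0.43 -0.22 -0.84]
1.40 18.07 Fx -0.96 [-0.84  0.58 -0.73]
1.44 18.32 Fx -1.1 [-1.08  0.22 -1.75]
1.48 18.57 Fx 1.13 [ 1.02 -0.58  0.26]
1.52 18.82 Fx -0.85 [-1.08 -0.74 -0.91]
1.56 19.07 Fx 0.14 [ 0.16  0.03 -0.68]
1.60 19.32 Fx 0.05 [ 0.01 -0.18 -0.89]
1.64 19.57 Fx 0.16 [ 0.13 -0.15 -0.09]
1.68 19.82 Fx -0.34 [-0.49 -0.52 -0.52]
 t19.92 p [ 0.5907 -0.0607  0.1539] F [ 0.08  0.74 -1.22] M [-0.03  0.02 -0.04] gap 0.0175 q [ 0.69  0.6  -0.86  1.75  0.53  1.03  0.95]
```

View pics/z12.png

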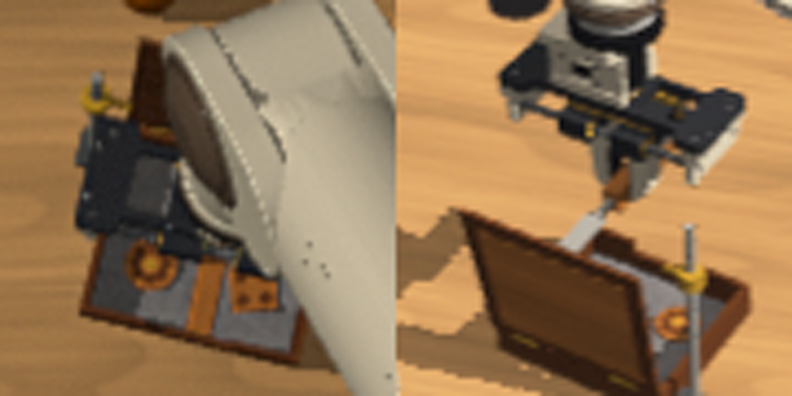

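The cover is past upright, at about 1.65 rad, the pointer looks unmoved, and the rosette shows at top (344,200). I'll retreat and lay the knife back where it was.

```bash
python3 - <<'E'
from h import *
p=np.array(manip.current_tool_pos());x=R.from_euler('z',CYAW).apply([1,0,0])
manip.servo_line(p-.15*x,vel=.2);st()
y=np.radians(21.3);u=np.array([np.cos(y),np.sin(y),0]);g=np.array([.430,-.3353,0])+.018*u
q=quat(y)
manip.move_pose(g+[0,0,.15],q)
manip.servo_line(g+[0,0,.03],vel=.15);st()
snap("h")
manip.servo_line(g+[0,0,.012],vel=.05);st()
for z in(.009,.007,.0055,.0045):
    manip.servo_line(g+[0,0,z],vel=.03);st()
    if np.mean([manip.current_force()[2] for _ in range(5)])>3: break
snap("i")
E
python3 -c "
from h import *
a=cv2.imread('pics/top_i.png')[185:275,395:485];b=cv2.imread('pics/scene_i.png')[130:220,205:295]
cv2.imwrite('pics/z13.png',cv2.resize(cv2.hconcat([a,b]),None,fx=4.4,fy=4.4,interpolation=cv2.INTER_CUBIC))"
```

```text
t20.82 p [ 0.4471 -0.0228  0.1544] F [ 0.79  0.63 -0.29] M [-0.02 -0.06 -0.  ] gap 0.0175 q [ 0.85  0.36 -0.99  2.1   0.39  0.88  0.94]
 t22.94 p [ 0.4477 -0.3289  0.0308] F [ 0.19 -0.77 -1.07] M [ 0.04  0.04 -0.02] gap 0.0179 q [ 1.23  0.75 -0.84  1.91  0.76  0.84  1.91]
 t23.55 p [ 0.4466 -0.3285  0.0116] F [ 0.67 -0.06  0.07] M [ 0.05  0.   -0.03] gap 0.0177 q [ 1.21  0.78 -0.82  1.91  0.79  0.81  1.89]
 t23.80 p [ 0.4467 -0.3287  0.0089] F [-0.27 -0.51 -1.29] M [ 0.03  0.06 -0.03] gap 0.0178 q [ 1.2   0.78 -0.81  1.91  0.79  0.8   1.89]
 t24.05 p [ 0.4467 -0.3288  0.007 ] F [ 0.36  0.08 -0.37] M [0.02 0.04 0.01] gap 0.0173 q [ 1.2   0.78 -0.81  1.91  0.8   0.8   1.89]
 t24.30 p [ 0.4467 -0.3287  0.0054] F [ 0.02 -1.59 -0.64] M [0.06 0.04 0.03] gap 0.0176 q [ 1.2   0.79 -0.81  1.91  0.8   0.8   1.89]
 t24.55 p [ 0.4467 -0.3288  0.0044] F [ 0.99 -0.72  0.32] M [0.06 0.01 0.03] gap 0.0179 q [ 1.2   0.79 -0.81  1.91  0.8   0.8   1.88]
```

View pics/z13.png

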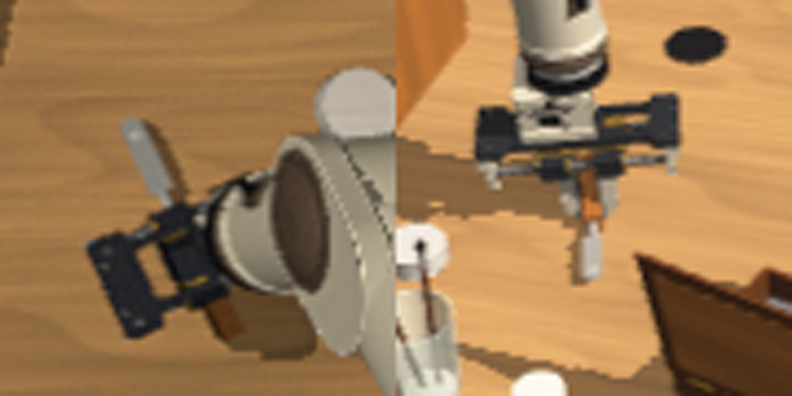

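```bash
python3 -c "
from h import *
a=cv2.imread('pics/top_i.png')[120:220,310:410];b=cv2.imread('pics/scene_i.png')[150:250,245:345]
cv2.imwrite('pics/z14.png',cv2.resize(cv2.hconcat([a,b]),None,fx=4,fy=4,interpolation=cv2.INTER_CUBIC))"
```

```text
(no output)
```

View pics/z14.png

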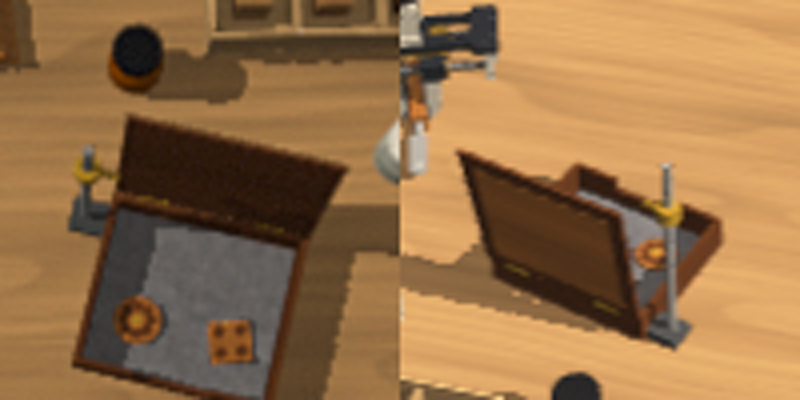

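The cover stands well past upright, and both pieces lie in the tray: the rosette at top (344,200) and the square at (367,205). The knife is flat on the table. I'll release it and measure the rosette and the pointer.

```bash
python3 - <<'E'
from h import *
effector.open_jaws();st()
p=np.array(manip.current_tool_pos());manip.servo_line(p+[0,0,.22],vel=.2)
yl=np.radians(7.8);u=np.array([np.cos(yl),np.sin(yl),0]);g=np.array([.476,.321,0])
manip.move_pose(g+[0,0,.28],quat(yl));st()
snap("j")
t=cv2.imread("pics/top_j.png");s=cv2.imread("pics/scene_j.png")
for n,im,(x0,y0,x1,y1),z in(("top",t,(333,190,354,212),.0105),("scene",s,(298,205,320,222),.0105)):
    h=cv2.cvtColor(im,cv2.COLOR_BGR2HSV).astype(int);m=np.zeros(h.shape[:2],np.uint8);m[y0:y1,x0:x1]=((h[...,1]>120))[y0:y1,x0:x1]
    nn,l,stt,ce=cv2.connectedComponentsWithStats(m)
    for k in range(1,nn):
        if stt[k,4]>10: print(n,stt[k],ce[k],plane(n,[ce[k]],z)[0])
a=t[140:230,310:400];b=s[170:260,260:350]
cv2.imwrite('pics/z15.png',cv2.resize(cv2.hconcat([a,b]),None,fx=4.4,fy=4.4,interpolation=cv2.INTER_CUBIC))
crop('pics/top_j.png',400,190,80,80,5,'pics/z16.png')
E
```

```text
t25.90 p [ 0.4468 -0.3288  0.0045] F [ 0.5  -0.81 -0.32] M [0.08 0.01 0.01] gap 0.0918 q [ 1.2   0.79 -0.81  1.91  0.8   0.8   1.88]
 t29.48 p [0.4769 0.3198 0.2797] F [-1.39 -0.16  0.62] M [0.01 0.07 0.01] gap 0.0921 q [ 0.2   0.52 -1.15  1.67  0.49  1.28  0.66]
top [338 194  13  12 119] [343.8907563  199.65546218] [ 0.59237184 -0.0206406   0.0105    ]
scene [298 205   6  17  65] [299.58461538 214.4       ] [ 0.61114784 -0.05111293  0.0105    ]
scene [310 205  10   3  21] [315.0952381  205.61904762] [ 0.54939171 -0.0057152   0.0105    ]
scene [304 210   8   8  48] [307.375      213.27083333] [ 0.59785733 -0.0235368   0.0105    ]
scene [314 210   6  12  51] [316.94117647 216.96078431] [0.60807224 0.01773456 0.0105    ]
```

View pics/z15.png

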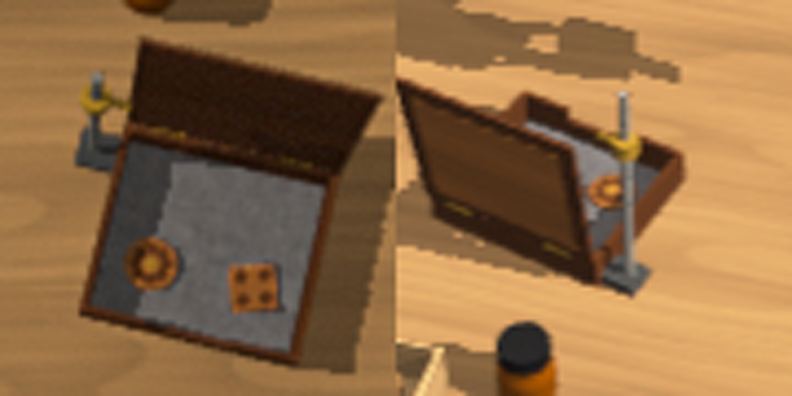

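View pics/z16.png

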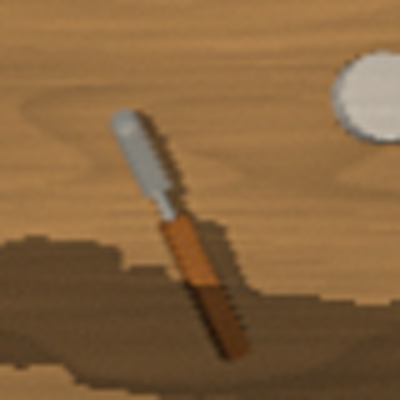

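```bash
python3 - <<'E'
from h import *
print("tip",tri((339.2,163.9),(305.4,200.8)));print("posttop",tri((331.6,156.6),(311.1,190.8)))
po=case([.055,.105,.215]);tp=case([.055,.081,.159]);print(po,tp)
print("proj posttop",proj("scene",po),proj("top",po))
for z in(.15,.155,.16,.165):
  tp[2]=z;print(z,proj("scene",tp),proj("top",tp))
# sub-pixel post top and pointer from colour profile in scene0
s=cv2.imread("pics/scene0.png").astype(int)
print("post col rows186-196 @x=310..313 (sat)");h=cv2.cvtColor(s.astype(np.uint8),cv2.COLOR_BGR2HSV).astype(int)
for y in range(187,208): print(y,[tuple(h[y,x]) for x in range(303,318)] if False else [h[y,x,1] for x in range(302,319)],[h[y,x,2] for x in range(302,319)])
E
```

```text
tip (array([ 0.67955468, -0.00195365,  0.15747378]), np.float64(0.0002917384442548458))
posttop (array([0.68671975, 0.02213897, 0.21578327]), np.float64(0.000632336771479569))
[0.68499709 0.02296694 0.215     ] [ 6.78866393e-01 -2.36822210e-04  1.59000000e-01]
proj posttop [[311.38971109 190.67232464]] [[331.22133732 157.28351503]]
0.15 [[305.96761824 202.30223107]] [[338.51294779 164.76093113]]
0.155 [[305.91461307 201.26306589]] [[338.56957188 164.35027325]]
0.16 [[305.86133908 200.21859542]] [[338.62668518 163.93606129]]
0.165 [[305.80779423 199.16877925]] [[338.68429402 163.518249  ]]
post col rows186-196 @x=310..313 (sat)
187 [np.int64(139), np.int64(138), np.int64(138), np.int64(137), np.int64(136), np.int64(137), np.int64(136), np.int64(136), np.int64(137), np.int64(136), np.int64(136), np.int64(136), np.int64(139), np.int64(138), np.int64(138), np.int64(136), np.int64(138)] [np.int64(218), np.int64(218), np.int64(218), np.int64(219), np.int64(220), np.int64(221), np.int64(221), np.int64(221), np.int64(221), np.int64(221), np.int64(220), np.int64(219), np.int64(219), np.int64(
[... 9641 characters left out ...]
223), np.int64(221), np.int64(220), np.int64(198), np.int64(151), np.int64(140), np.int64(154), np.int64(185), np.int64(206), np.int64(210), np.int64(212), np.int64(210), np.int64(188)]
207 [np.int64(185), np.int64(185), np.int64(185), np.int64(186), np.int64(184), np.int64(185), np.int64(184), np.int64(184), np.int64(174), np.int64(108), np.int64(62), np.int64(117), np.int64(186), np.int64(186), np.int64(187), np.int64(183), np.int64(180)] [np.int64(218), np.int64(218), np.int64(219), np.int64(221), np.int64(223), np.int64(222), np.int64(222), np.int64(222), np.int64(196), np.int64(128), np.int64(140), np.int64(194), np.int64(213), np.int64(211), np.int64(210), np.int64(189), np.int64(142)]
```

```bash
python3 - <<'E'
from h import *
yl=np.radians(7.7);g=np.array([.477,.3212,0])
manip.servo_line(g+[0,0,.05],ori=quat(yl),vel=.2)
manip.servo_line(g+[0,0,.004],vel=.08);st()
effector.close(40);st()
manip.servo_line(g+[0,0,.05],vel=.1);st()
snap("k")
a=cv2.imread('pics/top_k.png')[180:270,200:290];b=cv2.imread('pics/scene_k.png')[160:250,360:450]
cv2.imwrite('pics/z17.png',cv2.resize(cv2.hconcat([a,b]),None,fx=4.4,fy=4.4,interpolation=cv2.INTER_CUBIC))
for yy in(CYAW,):
    for d in(.15,.085): 
        P=np.array([.5945,-.0205,.152])-d*np.array([np.cos(yy),np.sin(yy),0]);print(P,manip.solve_ik(P,quat(yy)))
E
```

```text
t31.60 p [0.4768 0.3215 0.0039] F [-0.17  0.3   0.09] M [-0.01  0.02 -0.  ] gap 0.0920 q [-0.01  0.84 -0.85  1.86  0.84  0.85  0.41]
 t32.77 p [0.477  0.3212 0.004 ] F [ 0.58 -0.2   0.34] M [ 0.07 -0.03  0.04] gap 0.0157 q [-0.01  0.84 -0.85  1.86  0.84  0.85  0.41]
 t33.38 p [0.4774 0.321  0.0505] F [-0.16 -0.11 -2.01] M [0.05 0.05 0.07] gap 0.0154 q [ 0.03  0.77 -0.91  1.85  0.77  0.91  0.45]
[0.44947649 0.01781686 0.152     ] [ 0.81966916  0.40961528 -1.08341647  2.09016394  0.46366077  0.90563512
  0.78598714]
[0.51232001 0.00121289 0.152     ] [ 0.75225871  0.51850194 -1.01694597  1.9492294   0.53524291  0.97264185
  0.79040612]
```

View pics/z17.png

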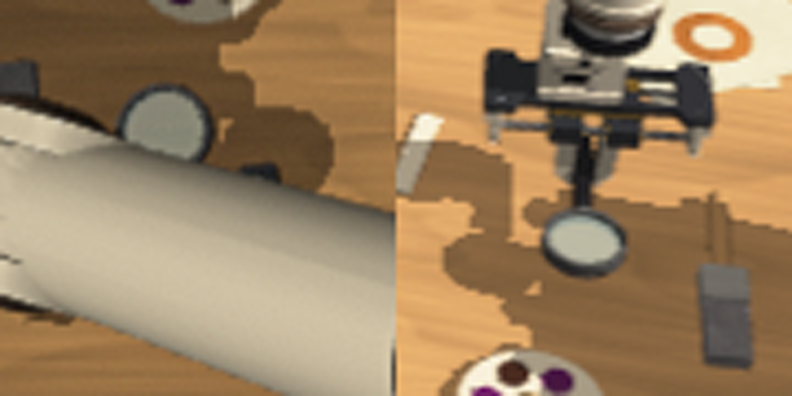

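The lens is held by its handle, with the disc at scene (402,214) and looking level. I'll carry it to the front of the case, then bring it in over the rosette.

```bash
python3 - <<'E'
from h import *
p=np.array(manip.current_tool_pos());manip.servo_line(p+[0,0,.17],vel=.2)
u=np.array([np.cos(CYAW),np.sin(CYAW),0]);T=np.array([.5945,-.0205,.152])
manip.move_pose(T-.17*u+[0,0,.05],quat(CYAW));st()
manip.servo_line(T-.15*u,vel=.15)
manip.servo_line(T-.085*u,vel=.1);manip.sleep(.3);st()
snap("l")
a=cv2.imread('pics/top_l.png')[140:230,310:400];b=cv2.imread('pics/scene_l.png')[150:240,260:350]
cv2.imwrite('pics/z18.png',cv2.resize(cv2.hconcat([a,b]),None,fx=4.4,fy=4.4,interpolation=cv2.INTER_CUBIC))
print(proj("top",[.5945,-.0205,.158]),proj("scene",[.5945,-.0205,.158]))
E
```

```text
t35.63 p [0.4307 0.024  0.2022] F [-0.19  0.02 -0.63] M [ 0.06 -0.03  0.06] gap 0.0157 q [ 0.96  0.29 -1.22  2.08  0.33  0.98  0.88]
 t37.24 p [0.512  0.0012 0.1521] F [-0.88 -0.23 -1.8 ] M [ 0.    0.02 -0.01] gap 0.0158 q [ 0.76  0.52 -1.02  1.95  0.54  0.97  0.79]
[[346.2141045  191.16301501]] [[307.03883784 184.18566387]]
```

View pics/z18.png

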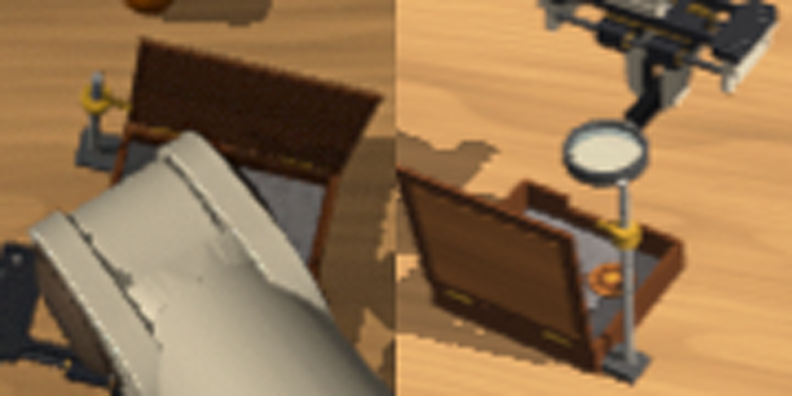

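```bash
python3 - <<'E'
from h import *
s=cv2.imread("pics/scene_l.png");h=cv2.cvtColor(s,cv2.COLOR_BGR2HSV).astype(int)
m=np.zeros((400,640),np.uint8);m[170:200,290:325]=((h[...,1]<60)&(h[...,2]>110))[170:200,290:325]
n,l,stt,ce=cv2.connectedComponentsWithStats(m);k=1+np.argmax(stt[1:,4]);print("glass",stt[k],ce[k])
c=cv2.findContours((l==k).astype(np.uint8),0,cv2.CHAIN_APPROX_NONE)[0][0];print(cv2.fitEllipse(c))
C=np.array([.5945,-.0205,.158]);a=np.linspace(0,6.28,60,endpoint=False)
u=np.array([np.cos(CYAW),np.sin(CYAW),0]);v=np.array([-u[1],u[0],0])
for t in(-.12,0,.12):
    uu=u*np.cos(t)+np.array([0,0,np.sin(t)]);P=C+.030*(np.cos(a)[:,None]*uu+np.sin(a)[:,None]*v)
    print(t,cv2.fitEllipse(proj("scene",P).astype(np.float32)))
# level check of handle vs lens after lift: lens plane hit
print(plane("scene",[ce[k]],.158),plane("scene",[ce[k]],.161))
for f in("scene0","scene_l"):
    hh=cv2.cvtColor(cv2.imread(f"pics/{f}.png"),cv2.COLOR_BGR2HSV)[195:212,300:320].astype(int)
    b=(hh[...,0]>=17)&(hh[...,0]<=26)&(hh[...,1]>150);ys,xs=np.nonzero(b);print(f,len(xs),xs.mean()+300,ys.mean()+195,xs.min()+300)
E
```

```text
glass [299 179  17  10 136] [307.01470588 183.60294118]
((307.00091552734375, 183.59498596191406), (9.342829704284668, 16.053937911987305), 91.09085083007812)
-0.12 ((307.04437255859375, 184.2657928466797), (12.060474395751953, 16.544357299804688), 82.21289825439453)
0 ((307.0357971191406, 184.2666778564453), (10.87751293182373, 16.548364639282227), 87.59564208984375)
0.12 ((307.0286865234375, 184.26318359375), (9.538752555847168, 16.552061080932617), 92.10417175292969)
[[ 0.59142998 -0.02148076  0.158     ]] [[ 0.59471987 -0.02041816  0.161     ]]
scene0 40 311.125 202.675 306
scene_l 43 310.8139534883721 202.34883720930233 305
```

```bash
python3 - <<'E'
from h import *
a=np.linspace(0,6.28,80,endpoint=False)
def meas(f,box,C,yaw,vth):
    x0,y0,x1,y1=box
    h=cv2.cvtColor(cv2.imread(f),cv2.COLOR_BGR2HSV).astype(int);m=np.zeros((400,640),np.uint8);m[y0:y1,x0:x1]=((h[...,1]<60)&(h[...,2]>vth))[y0:y1,x0:x1]
    n,l,stt,ce=cv2.connectedComponentsWithStats(m);k=1+np.argmax(stt[1:,4])
    ys,xs=np.nonzero(l==k);w,_=np.linalg.eigh(np.cov(np.c_[xs,ys].T)-np.eye(2)/12)
    print(f,"moments axes",4*np.sqrt(w),"ratio %.3f"%np.sqrt(w[0]/w[1]),"centroid",ce[k])
    for t in(-.12,-.06,0,.06,.12):
        M=R.from_euler('ZY',[yaw,-t])
        ring=lambda r,z:proj("scene",M.apply(np.c_[r*np.cos(a),r*np.sin(a),0*a+z])+C).astype(np.float32)
        # glass at mid height seen through upper rim
        i1=np.zeros((400,640),np.uint8);i2=i1.copy();K=16
        big=lambda P:np.round((P-P0)*K+400).astype(np.int32)
        P0=proj("scene",C)[0]
        A=np.zeros((800,800),np.uint8);B=A.copy();cv2.fillPoly(A,[big(ring(.031,0))],1);cv2.fillPoly(B,[big(ring(.031,.007))],1)
        ys,xs=np.nonzero(A&B);w,_=np.linalg.eigh(np.cov(np.c_[xs,ys].T));print("  tilt",t,"ratio %.3f"%np.sqrt(w[0]/w[1]),4*np.sqrt(w)/K,"c",np.array([xs.mean(),ys.mean()])/K-25+P0)
meas("pics/scene0.png",(385,205,415,236),np.array([.5615,.3327,.01]),np.radians(7.7),80)
meas("pics/scene_k.png",(385,200,420,236),np.array([.477,.321,.056])+.085*np.array([.991,.134,0]),np.radians(7.7),80)
meas("pics/scene_l.png",(290,170,325,200),np.array([.5945,-.0205,.158]),CYAW,110)
E
```

```text
pics/scene0.png moments axes [10.88834371 17.79355771] ratio 0.612 centroid [400.51315789 222.69736842]
  tilt -0.12 ratio 0.724 [11.86126459 16.38643922] c [400.53350631 222.60394514]
  tilt -0.06 ratio 0.681 [11.14084193 16.34779289] c [400.54222631 222.56000775]
  tilt 0 ratio 0.638 [10.4018902  16.29576953] c [400.54386007 222.52061242]
  tilt 0.06 ratio 0.594 [ 9.63043532 16.21770866] c [400.5387581  222.48365427]
  tilt 0.12 ratio 0.546 [ 8.81242461 16.13519856] c [400.52968758 222.43378517]
pics/scene_k.png moments axes [12.44372676 19.12759933] ratio 0.651 centroid [402.21428571 213.92857143]
  tilt -0.12 ratio 0.708 [11.85678194 16.73635161] c [402.08540631 214.00199084]
  tilt -0.06 ratio 0.666 [11.12012318 16.69259174] c [402.0879698  213.95701262]
  tilt 0 ratio 0.624 [10.35431358 16.59884545] c [402.08760784 213.91797513]
  tilt 0.06 ratio 0.577 [ 9.53916964 16.54270349] c [402.09046603 213.87641664]
  tilt 0.12 ratio 0.528 [ 8.69384269 16.45403996] c [402.08530388 213.8347848 ]
pics/scene_l.png moments axes [10.22764459 16.88453911] ratio 0.606 centroid [307.01470588 183.60294118]
  tilt -0.12 ratio 0.666 [11.12657393 16.71895024] c [306.95414392 183.61959191]
  tilt -0.06 ratio 0.627 [10.45970408 16.68435003] c [306.98032895 183.58064256]
  tilt 0 ratio 0.587 [ 9.7538445  16.60950071] c [307.00010523 183.54231674]
  tilt 0.06 ratio 0.545 [ 9.0049943  16.53770661] c [307.02716516 183.50360764]
  tilt 0.12 ratio 0.502 [ 8.25531399 16.43669889] c [307.05490521 183.47432411]
```

```bash
python3 - <<'E'
from h import *
manip.sleep(.5);st();print(np.abs(manip.current_joint_velocities()).max(),manip.current_tcp_rot(),quat(CYAW))
manip.hand_in();print("handed in",manip.current_clock())
E
```

```text
t37.84 p [0.5123 0.0012 0.152 ] F [ 0.07 -0.07 -1.37] M [ 0.    0.03 -0.02] gap 0.0157 q [ 0.76  0.52 -1.02  1.95  0.54  0.97  0.79]
0.0016358876806916115 [7.92299572e-01 6.10132271e-01 2.62414391e-07 1.36448501e-05] [0.79228964 0.61014516 0.         0.        ]
the job is handed in; nothing more can be done
the job is handed in; nothing more can be done
```

I opened the cover with the knife blade to about 1.65 rad and laid the knife back where it had been. The job is handed in with the black reading lens held over the rosette, at about 38 s on the clock; no verdict is reported.

- **Lens:** its image centre was within about 0.1 px of where a lens centred over the rosette at z = 0.158 m should appear. The lens outline suggests a tilt of about 0.03 rad or less, and the arm was still. I couldn't check it from the top view because the arm was in the way.
- **Pointer:** the tip measured 0.1575 to 0.160 m high. The brass stayed within about 0.3 px between the first and last pictures. The cover passed its tip closely, with no force above the sensor noise.
- **Knife and pieces:** the pictures after release showed the knife flat and clear of the case. Both pieces were in the tray with no sign of being touched, though I had no earlier picture of them to compare with.
- **Disagreement:** the two cameras put the rosette about 5 mm apart in x, and the gauge post partly hides it in the scene view. I aimed the lens at a point between the two, which should stay within the 12 mm allowed.

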